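# Release, unlatch and slide open a balance-weight case

## Robot

A 7-joint arm with a two-finger parallel gripper is mounted at the origin on a cart in front of the work surface, level with it; the furniture and walls round the work are solid. World frame = base frame: x ahead of the robot, y to its left, z up, the work surface at z = 0. Lengths are in m, angles in rad, forces in N, time in s.
With the tool pointing down it reaches from about 0.4 to 0.875 m from the base axis. Payload 19.3 kg.
Tool frame: the origin (TCP) lies at the very end of the fingers, on their centre line; the grasp point (between the pads) lies r.grip_point_offset behind it (r.grip_point_offset is the distance from the TCP to the grasp point, in m); z points along the fingers, y is the direction in which the jaws open and shut (so a half turn about z gives the same grasp; the last joint's range is limited). The gripper opens to 85 mm and grips with 20 to 120 N. Pads are 22 mm wide; open, the fingers measure 114 mm over their backs; the gripper's body (76 mm by 85 mm) begins 54 mm behind the grasp point. The pads swing forward as they close: fully open they stand 13 mm farther back than shut.
Start: joints at [1.094, 0.521, -0.036, 1.599, 0.021, 1.021, -0.113], TCP at [0.247, -0.574, 0.231] pointing down, gripper open.
Joint ranges: [-2.91, 2.91], [-0.3, 2.13], [-1.5, 1.42], [0.17, 2.43], [-1.26, 4.41], [0.16, 1.93], [-2.52, 2.52]. Speed limits (rad/s): [1.89, 1.89, 2.39, 2.39, 3.01, 3.01, 3.01].

## Interface

Orientations are given as a rotation vector (axis times angle).
In Python, from cell import r gives the robot as it stands.
- The arm moves only by the shell command python3 -m creep 'ROWS' [OPENING] [FORCE]. ROWS is JSON, one flat list of numbers, 6 for each row, row after row: the shift along the tool's x, y, z in units of 25 mm (1.0 is 25 mm), then the turn, a rotation vector about the tool's x, y, z in units of 5 degrees (1.0 is 5 degrees). In form: [tx, ty, tz, rx, ry, rz, tx, ty, tz, rx, ry, rz, ...]. A call has exactly 5 rows; each row shifts and turns the pose as measured when the row begins, along the tool's axes as they then stand; what a row does not reach is not made up. A row lasts 1/10 s, in which the tool goes at most 50 mm and 8.59 degrees, less where a joint would pass 70% of its speed; a pose out of reach is approached as far as the arm can. A call is refused whole if a number of a shift passes 1 or a number of a turn 1, either way. A call with a gripper value outside its range is refused whole. OPENING is the opening, from 0 (shut) to 1 (fully open), set as the call begins (- or left out, the last holds). The fingers move at their own pace and stop on an object; FORCE is the grip in N (left out, the last holds). Time passes only in rows, so rows that do not move let the fingers close, or fill a call up. It gives the time, the measured TCP pose, the force and the opening at its end, in the units of the state.
- r.observe(): the state, without advancing time (a new reading comes with each control period).
- r.read_camera(name): name is "scene" or "top" or "wrist"; returns a dict with "frame" (480x640x3 uint8, red, green, blue), "intrinsics" (3x3 intrinsics, pixels), "k1" (the pictures are not rectified: a ray, as slopes to the right and down, at radius r is drawn at 1 + k1 r^2 times it, then the intrinsics apply), "eye" and "rotation" of the camera in the world; the wrist camera has in their place "mount" (4x4, takes a point from camera to tool coordinates, whose origin is the TCP and whose axes are the flange's). Camera axes: x right, y down, z forward; pixel columns grow to the right and rows downward; lengths in m; the calibration is good to about 2 mm. A picture is of the moment at which its call begins: read the wrist's pose just before it. There is no depth.
- r.job_done(): hands the job in, once; it reports no verdict.
The state is a dict: "clock": time; "joint_pos": joint angles; "dq": joint speeds; "joint_efforts": joint torques, N m; "eef_pos": TCP position; "eef_rot": TCP orientation; "contact_force": force on the tool from outside, world axes, zero at the start; "torque": the same for the moment, N m; "width": opening from 0.0 (shut) to 1.0 (fully open).
Only numpy, scipy, OpenCV 4.12 (cv2) and the standard library are available. Lean on these libraries where they do the work, as an engineer would, in place of code of your own. Each camera call takes 0.05 s, during which the arm holds its last target.

## Task

Open the weight case: press its red release button so that the T-handle pops out, turn the handle anticlockwise until you feel it meet its end stop, without forcing it, and then slide the lid to the right as far as it goes. Press the button only as hard as it needs, do not disturb the two vials behind it, and let go when the case is open.

Things in the scene. Friction and masses are not known exactly. Their poses are not given: they have to be found in the camera images.
- case: Low blue box, 170 (its x) by 220 (its y) by 70 mm high, fixed to the table; origin under its centre, z up. A grey lid 8 mm thick lies on it between two aluminium rails along its y (they stand to 82 mm above the table); the lid's top is 78 mm above the table. The lid slides towards the case's -y, to the right as the robot sees it.
- button_top (a point): Centre of the top of the round red release button, 20 mm across, on the lid, 66 mm from the handle's axis towards the case's -x (near side). Top 101 mm above the table, 13 mm above its housing; sinks 9 mm straight down. Spring about 1 N at first, 4 N fully in, then it bottoms out hard. At about 4 to 6 mm of travel the catch lets go of the handle.
- handle_grip (a point): Centre of the T-handle's aluminium bar, on its vertical turning axis; x along the bar, z up. Bar 74 mm long (37 either side), 13 wide, 13.5 high. Sunk, it lies flush in a black bezel (92 x 35 mm, top 91.5 mm above the table) along the case's x; popped out, its centre is about 118 mm above the table, its underside 20 mm above the bezel, held up by a 2 N spring.
- handle_axis (a point): Point on the lid's top face where the handle's turning axis (vertical) crosses it; moves with the lid. Its axes are those of the case.
- release_button (a joint): Travel of the red button, m: 0 out, 0.009 fully in; springs back.
- handle (a joint): How far the T-handle has popped out, m: 0 sunk and caught, 0.033 fully out.
- spindle (a joint): Turn of the T-handle, rad: 0 latched (bar along the case's x), growing anticlockwise seen from above. Takes about 0.08 N m of friction and stays where left. It meets its end stop between 0.45 and 1.45 rad (hidden, differs each time); the latch lets the lid go only in the last 0.08 rad or so before the stop.
- turn_stop (a joint): How far the sprung end stop of the handle has been pushed round, rad: 0 untouched, grows by 1 rad per 4 N m of torque of the handle against it. Above 0.08 rad (about 0.3 N m) the stop is overloaded; 0.12 to 0.2 N m more than the free turning takes is a firm touch and enough to unlatch.
- lid (a joint): How far the lid has slid open, m: 0 shut, 0.090 fully open. Sliding takes about 2 N; while the latch holds it has 1 to 2 mm of play only.
- vial_white: Small glass vial with a white cap, 21 mm across, 58 mm tall, standing loose behind the case; origin under its centre, z up. Leave alone.
- vial_blue: Small glass vial with a blue cap, 21 mm across, 52 mm tall, standing loose behind the case; origin under its centre, z up. Leave alone.

How it is judged:
By the outcome, as a careful person would: the job done as asked, in the order asked, and still so for the second after the job is handed in, with the robot touching nothing.
It also fails if it takes over 62 s, if anything falls off the work surface, if the arm or the gripper's body presses on something with over 40 N, if the wrist force passes 120 N, or if a joint passes its speed limit or range.

## Working session

There is one attempt and no reset: what is moved stays moved. The work goes in short steps, Python scripts to look and compute and a shell command to move; the robot and the scene stay as the last step left them, time stands still between calls to the robot, and variables do not carry over. Pictures are saved under pics/ and viewed, and the job is handed in when it is done.

```bash
ls; mkdir -p pics; python3 - <<'E'
from cell import r
import cv2
s=r.observe()
print({k:s[k] for k in s}, r.grip_point_offset)
for n in ("scene","top","wrist"):
    c=r.read_camera(n); cv2.imwrite(f"pics/{n}0.png",c["frame"][:,:,::-1]); print(n,{k:c[k] for k in c if k!="frame"})
E
```

```text
pics
{'clock': 0.0, 'joint_pos': array([ 1.09380486,  0.52202256, -0.0363101 ,  1.60001262,  0.02120799,
        1.02110322, -0.11278951]), 'dq': array([-1.45151919e-03,  1.01602814e-03,  4.35632792e-05,  2.47026015e-03,
        5.68267174e-04,  5.09071709e-04, -7.92245536e-04]), 'joint_efforts': array([ 3.93438213e-04, -9.27084017e+01,  1.98033147e+00, -3.69931412e+01,
        1.79205474e-02,  8.11154925e-03, -1.35750125e-05]), 'eef_pos': array([ 0.2471081 , -0.57370036,  0.23071895]), 'eef_rot': array([-3.07574637e+00, -6.34349391e-01,  5.18714050e-04]), 'contact_force': array([-0.0968125 ,  0.97107449, -0.02433334]), 'torque': array([-0.01804748,  0.049544  ,  0.00431888]), 'width': 1.002243740549497} 0.0187
scene {'intrinsics': array([[564.80707637,   0.        , 310.29874175],
       [  0.        , 564.80707637, 244.0113612 ],
       [  0.        ,   0.        ,   1.        ]]), 'k1': -0.04009509764454429, 'eye': array([0.04130196, 0.17880519, 0.57062324]), 'rotation': array([-1.05548642,  2.23798599, -1.17904675])}
top {'intrinsics': array([[592.24321778,   0.        , 322.17183791],
       [  0.        , 592.24321778, 239.73970126],
       [  0.        ,   0.        ,   1.        ]]), 'k1': -0.20326903100217922, 'eye': array([ 0.39938664, -0.28942708,  0.90709374]), 'rotation': array([-2.30897073,  1.86555692, -0.20612613])}
wrist {'intrinsics': array([[330.37988008,   0.        , 317.61321371],
       [  0.        , 330.37988008, 241.39122269],
       [  0.        ,   0.        ,   1.        ]]), 'k1': -0.04729358909924113, 'mount': array([[-9.03455910e-04, -9.48971506e-01, -3.15360533e-01,
         7.98063376e-02],
       [ 9.99999590e-01, -8.36616247e-04, -3.47318540e-04,
        -9.53954029e-04],
       [ 6.57596527e-05, -3.15360717e-01,  9.48971872e-01,
        -1.41898177e-01],
       [ 0.00000000e+00,  0.00000000e+00,  0.00000000e+00,
         1.00000000e+00]])}
```

View pics/scene0.png

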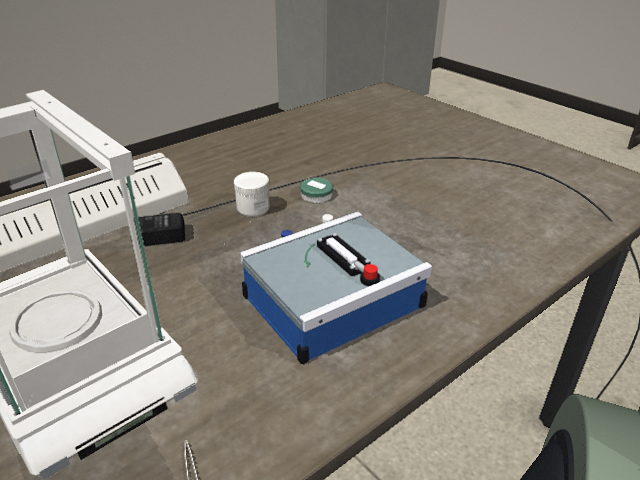

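View pics/top0.png

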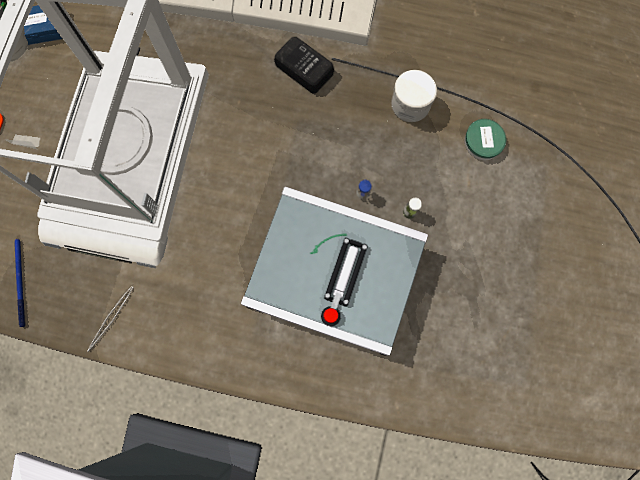

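View pics/wrist0.png

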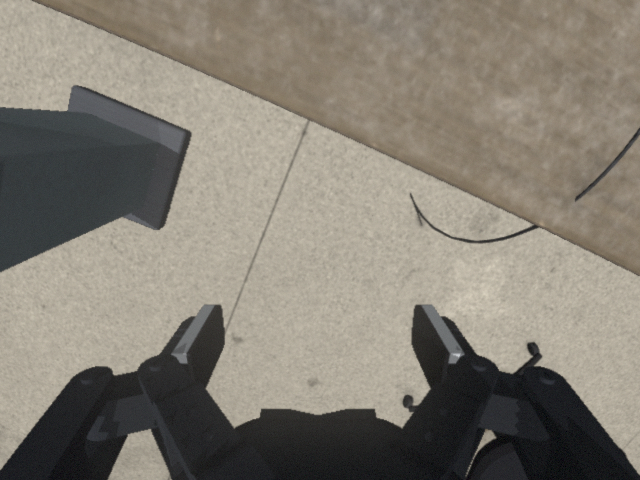

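The top view shows the button at (331,316), the bar centred near (348,270), the rails at (284,190)-(427,238) and (243,302)-(391,351), and the vials at (365,187) and (414,205). Next I'll turn these into positions.

```bash
cat > h.py <<'E'
import numpy as np, cv2
from scipy.spatial.transform import Rotation as R
from cell import r
def cam(n,save=None):
    s=r.observe(); c=r.read_camera(n)
    if save: cv2.imwrite(f"pics/{save}.png",c["frame"][:,:,::-1])
    if n=="wrist":
        T=np.eye(4);T[:3,:3]=R.from_rotvec(s["eef_rot"]).as_matrix();T[:3,3]=s["eef_pos"]
        M=T@c["mount"]; c["E"]=M[:3,3]; c["Q"]=M[:3,:3]
    else: c["E"]=np.array(c["eye"]); c["Q"]=R.from_rotvec(c["rotation"]).as_matrix()
    return c
def ray(c,uv):
    d=cv2.undistortPoints(np.array([[uv]],float),c["intrinsics"],np.array([c["k1"],0,0,0,0.]))[0,0]
    v=c["Q"]@np.array([*d,1]); return c["E"],v/np.linalg.norm(v)
def onz(c,uv,z):
    e,v=ray(c,uv); return e+v*(z-e[2])/v[2]
def tri(obs):
    A=np.zeros((3,3));b=np.zeros(3);L=[]
    for c,uv in obs:
        e,v=ray(c,uv);P=np.eye(3)-np.outer(v,v);A+=P;b+=P@e
    p=np.linalg.solve(A,b); return p,[np.linalg.norm((np.eye(3)-np.outer(v,v))@(p-e)) for e,v in [ray(c,u) for c,u in obs]]
def red(c):
    h=cv2.cvtColor(c["frame"],cv2.COLOR_RGB2HSV)
    m=((h[...,0]<8)|(h[...,0]>172))&(h[...,1]>170)&(h[...,2]>90)
    n,l,st,ce=cv2.connectedComponentsWithStats(m.astype(np.uint8))
    return [(ce[i].round(1),st[i]) for i in range(1,n) if st[i][4]>40]
def st():
    s=r.observe();Rm=R.from_rotvec(s["eef_rot"]).as_matrix()
    print("t",round(s["clock"],2),"p",s["eef_pos"].round(4),"toolx",Rm[:,0].round(3),"tooly",Rm[:,1].round(3),"z",Rm[:,2].round(3),"F",s["contact_force"].round(2),"T",s["torque"].round(3),"w",round(s["width"],3),"q",s["joint_pos"].round(2))
    return s,Rm
E
python3 - <<'E'
from h import *
for n in("top","scene"):
    c=cam(n)
    for a in red(c): print(n,a, onz(c,a[0],0.101))
    f=c["frame"]
    if n=="top":
        for uv in [(284,190),(427,238),(243,302),(391,351)]: print(uv,onz(c,uv,0.082))
        for uv,z in [((365,185),.052),((414,203),.058)]: print(uv,onz(c,uv,z))
        for uv in [(346,241),(364,243),(328,299),(346,304)]: print(uv,onz(c,uv,.0915))
        crop=f[170:370,220:450]
    else: crop=f[190:370,230:450]
    cv2.imwrite(f"pics/{n}_crop.png",cv2.resize(crop[:,:,::-1],None,fx=3,fy=3,interpolation=cv2.INTER_CUBIC))
E
```

```text
top (array([330.3, 315. ]), array([323, 308,  15,  15, 172], dtype=int32)) [ 0.47285391 -0.2875882   0.101     ]
(284, 190) [ 0.63790912 -0.18408508  0.082     ]
(427, 238) [ 0.61130355 -0.4007529   0.082     ]
(243, 302) [ 0.4663788  -0.16422796  0.082     ]
(391, 351) [ 0.44300998 -0.3801564   0.082     ]
(365, 185) [ 0.68013625 -0.29827549  0.052     ]
(414, 203) [ 0.66628046 -0.37558092  0.058     ]
(346, 241) [ 0.5803394  -0.28761646  0.0915    ]
(364, 243) [ 0.58285698 -0.3130357   0.0915    ]
(328, 299) [ 0.49473251 -0.27985928  0.0915    ]
(346, 304) [ 0.49313574 -0.30561667  0.0915    ]
scene (array([369.9, 271.5]), array([363, 264,  14,  16, 185], dtype=int32)) [ 0.46645465 -0.27750507  0.101     ]
```

View pics/top_crop.png

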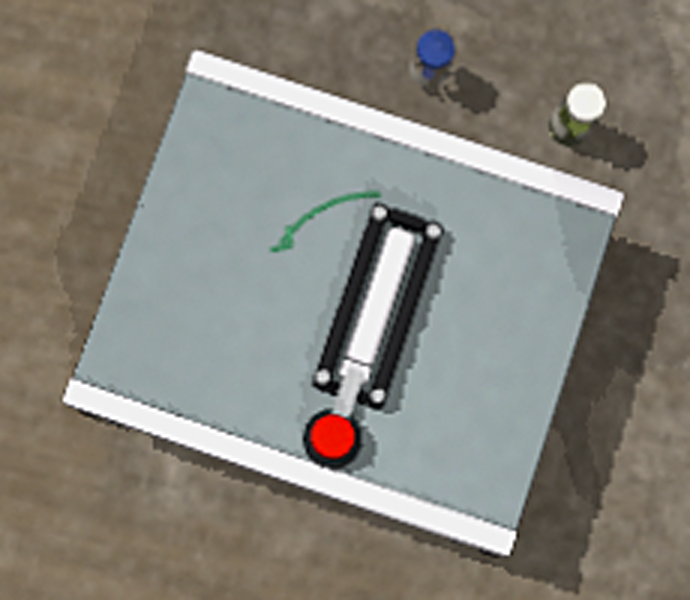

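```bash
python3 -m creep '[1,-0.53,0,0,0,0, 1,-0.53,0,0,0,0, 1,-0.53,0,0,0,0, 1,-0.53,0,0,0,0, 1,-0.53,0,0,0,0]' 0 20; python3 -c "from h import *; st()"
```

```text
clock: 0.75
eef_pos: [0.3351, -0.4628, 0.23]
eef_rot: [-3.078, -0.624, 0.003]
contact_force: [0.4, -0.5, -0.4]
width: 0.145
t 0.75 p [ 0.3351 -0.4628  0.23  ] toolx [ 0.921  0.389 -0.002] tooly [ 0.389 -0.921 -0.001] z [-0.002  0.    -1.   ] F [ 0.37 -0.47 -0.38] T [ 0.038 -0.008  0.022] w 0.145 q [ 0.89  0.44 -0.06  1.74  0.03  0.96 -0.36]
```

```bash
python3 -m creep '[1,-0.55,0,0,0,0, 1,-0.55,0,0,0,0, 1,-0.55,0,0,0,0, 0.8,-0.44,0,0,0,1, 0,0,0,0,0,1]' 0 20; python3 -m creep '[0,0,0.5,0,0,1, 0,0,0.5,0,0,1, 0,0,0.5,0,0,1, 0,0,0,0,0,1, 0,0,0,0,0,0]';python3 - <<'E'
from h import *
st(); c=cam("wrist","w1"); print(red(c)); 
for a in red(c): print(onz(c,a[0],.101))
st()
E
```

```text
clock: 1.25
eef_pos: [0.4071, -0.3705, 0.2299]
eef_rot: [-3.12, -0.355, 0.002]
contact_force: [-0.2, -0.5, 0.1]
width: 0.002
clock: 1.75
eef_pos: [0.4081, -0.3692, 0.1912]
eef_rot: [-3.133, 0.215, 0.001]
contact_force: [-0.5, 0.2, -0.1]
width: 0.0
t 1.75 p [ 0.4081 -0.3692  0.1912] toolx [ 0.991 -0.136 -0.001] tooly [-0.136 -0.991 -0.001] z [-0.001  0.001 -1.   ] F [-0.5   0.19 -0.1 ] T [ 0.005  0.018 -0.013] w 0.0 q [ 0.61  0.45  0.03  1.84 -0.02  0.85 -1.06]
[]
t 1.8 p [ 0.4081 -0.3691  0.1912] toolx [ 0.991 -0.133 -0.001] tooly [-0.133 -0.991 -0.001] z [-0.001  0.001 -1.   ] F [ 0.27 -0.29  0.3 ] T [0.021 0.044 0.026] w -0.001 q [ 0.61  0.45  0.03  1.84 -0.02  0.85 -1.06]
```

View pics/w1.png

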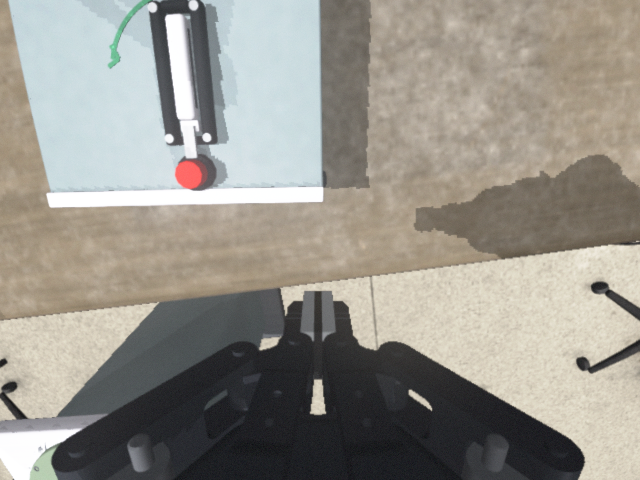

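The wrist view shows the button at about (191,173) and the bezel above it. Measuring from this view.

```bash
sed -i 's/>170)&(h\[...,2\]>90)/>130)\&(h[...,2]>90)/' h.py; python3 - <<'E'
from h import *
s,Rm=st(); c=cam("wrist"); rs=red(c); print(rs)
B=np.array([.4727,-.2878,.101])
for a in rs: print(onz(c,a[0],.101))
print("corner",[onz(c,u,.082).round(4) for u in [(48,194),(323,188)]], "bezel",[onz(c,u,.0915).round(4) for u in [(156,6),(193,5),(169,139),(207,137)]])
print(Rm.T@(B-s["eef_pos"])/.025)
f=c["frame"][0:210,40:340]; cv2.imwrite("pics/w1c.png",cv2.resize(f[:,:,::-1],None,fx=2.6,fy=2.6))
E
```

```text
t 1.8 p [ 0.4081 -0.3691  0.1912] toolx [ 0.991 -0.133 -0.001] tooly [-0.133 -0.991 -0.001] z [-0.001  0.001 -1.   ] F [ 0.27 -0.29  0.3 ] T [0.021 0.044 0.026] w -0.001 q [ 0.61  0.45  0.03  1.84 -0.02  0.85 -1.06]
[(array([188.6, 173.7]), array([176, 160,  26,  28, 564], dtype=int32))]
[ 0.47194181 -0.28634757  0.101     ]
corner [array([ 0.4718, -0.162 ,  0.082 ]), array([ 0.446, -0.378,  0.082])] bezel [array([ 0.5792, -0.2871,  0.0915]), array([ 0.5758, -0.311 ,  0.0915]), array([ 0.4971, -0.2746,  0.0915]), array([ 0.4945, -0.3019,  0.0915])]
[ 2.13029389 -3.56364053  3.6081283 ]
```

View pics/w1c.png

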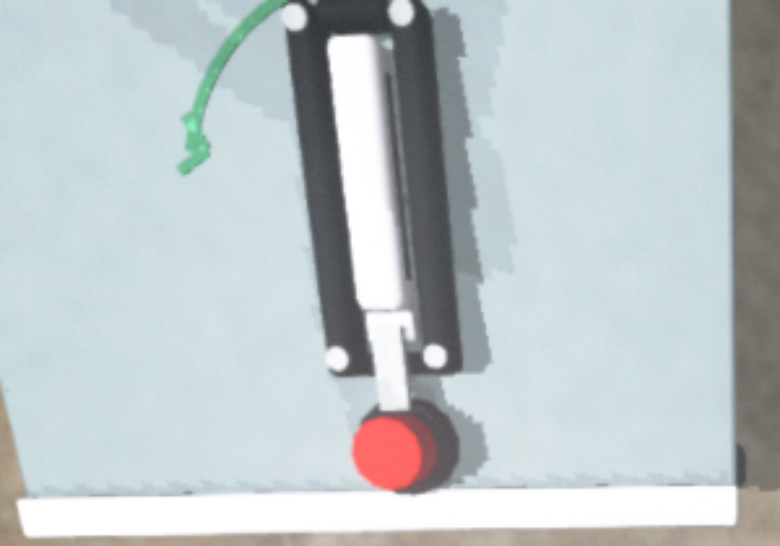

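```bash
python3 -m creep '[0.53,-0.9,0,0,0,0, 0.53,-0.9,0.4,0,0,0, 0.53,-0.9,0.6,0,0,0, 0.53,-0.9,0.8,0,0,-0.2, 0,0,0.8,0,0,0]' ;python3 - <<'E'
from h import *
s,Rm=st(); c=cam("wrist","w2");rs=red(c); print(rs)
for a in rs: print(onz(c,a[0],.101))
B=np.array([.4722,-.287,.101]); print(Rm.T@(B-s["eef_pos"])/.025)
E
```

```text
clock: 2.35
eef_pos: [0.4763, -0.2862, 0.1285]
eef_rot: [3.135, -0.163, 0.011]
contact_force: [0.4, -0.4, -0.6]
width: -0.002
t 2.35 p [ 0.4763 -0.2862  0.1285] toolx [ 0.995 -0.104  0.007] tooly [-0.104 -0.995  0.002] z [ 0.007 -0.003 -1.   ] F [ 0.43 -0.38 -0.63] T [-0.086  0.047 -0.008] w -0.002 q [ 0.43  0.54 -0.    1.88 -0.    0.71 -1.24]
[(array([316.3, 281.4]), array([301, 267,  34,  27, 597], dtype=int32))]
[ 0.47606581 -0.2851728   0.101     ]
[-0.16842158  0.04823793  1.09872739]
```

View pics/w2.png

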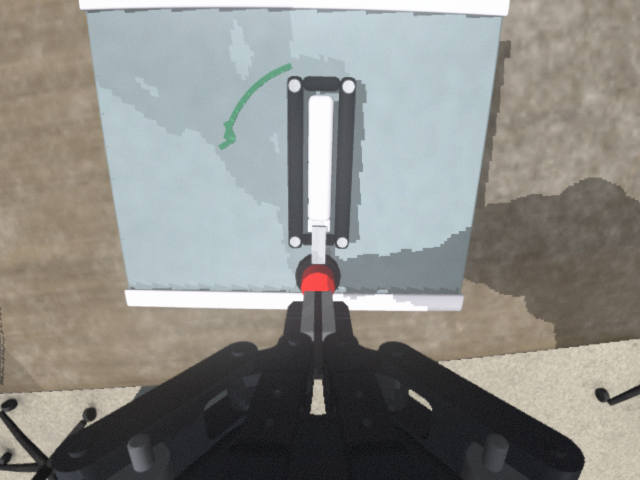

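```bash
python3 -m creep '[-0.15,0.03,0.3,0,0.08,-0.1, 0,0,0.3,0,0,0, 0,0,0.2,0,0,0, 0,0,0.08,0,0,0, 0,0,0,0,0,0]' ;python3 - <<'E'
from h import *
s,Rm=st(); c=cam("wrist"); P=[onz(c,u,.0915) for u in [(294,86),(348,86),(295,242),(342,242)]]; print(np.round(P,4),np.mean(P,0)); st()
E
```

```text
clock: 2.9
eef_pos: [0.4702, -0.289, 0.1038]
eef_rot: [3.136, -0.145, 0.016]
contact_force: [0.9, -0.1, 0.1]
width: -0.002
t 2.9 p [ 0.4702 -0.289   0.1038] toolx [ 0.996 -0.093  0.01 ] tooly [-0.093 -0.996  0.002] z [ 0.01  -0.003 -1.   ] F [ 0.93 -0.12  0.14] T [-0.05   0.013 -0.058] w -0.002 q [ 0.45  0.58 -0.01  1.91  0.    0.65 -1.22]
[[ 0.5696 -0.2878  0.0915]
 [ 0.5674 -0.311   0.0915]
 [ 0.4991 -0.2802  0.0915]
 [ 0.4969 -0.3033  0.0915]] [ 0.53323655 -0.29557695  0.0915    ]
t 2.95 p [ 0.4702 -0.289   0.104 ] toolx [ 0.996 -0.093  0.011] tooly [-0.093 -0.996  0.002] z [ 0.01  -0.003 -1.   ] F [ 1.01 -1.18  0.02] T [ 0.007 -0.035 -0.002] w 0.003 q [ 0.45  0.58 -0.01  1.91  0.    0.65 -1.22]
```

```bash
python3 -m creep '[0.08,-0.08,0.05,0,0,0, 0,0,0.06,0,0,0, 0,0,0.06,0,0,0, 0,0,0.06,0,0,0, 0,0,0.05,0,0,0]' ;python3 - <<'E'
from h import *
s,Rm=st(); c=cam("wrist","w3"); st()
E
```

```text
clock: 3.45
eef_pos: [0.4732, -0.2875, 0.0978]
eef_rot: [3.135, -0.146, 0.018]
contact_force: [-1.6, -0.1, 5.4]
width: -0.0
t 3.45 p [ 0.4732 -0.2875  0.0978] toolx [ 0.996 -0.093  0.012] tooly [-0.093 -0.996  0.003] z [ 0.012 -0.004 -1.   ] F [-1.61 -0.14  5.41] T [ 0.153  0.394 -0.037] w -0.0 q [ 0.44  0.59 -0.01  1.91  0.    0.63 -1.23]
t 3.5 p [ 0.4731 -0.2875  0.0977] toolx [ 0.996 -0.093  0.012] tooly [-0.093 -0.996  0.003] z [ 0.011 -0.004 -1.   ] F [-0.8  -0.33  2.87] T [-0.047  0.237  0.009] w -0.0 q [ 0.44  0.59 -0.01  1.91  0.    0.63 -1.23]
```

View pics/w3.png

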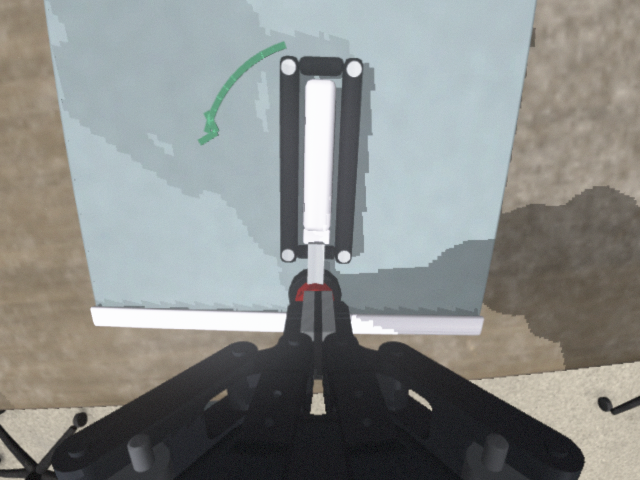

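```bash
python3 -m creep '[0,0,0.03,0,0,0, 0,0,0.03,0,0,0, 0,0,0.02,0,0,0, 0,0,0,0,0,0, 0,0,0,0,0,0]' ;python3 - <<'E'
from h import *
s,Rm=st(); c=cam("wrist","w4"); st()
E
```

```text
clock: 4.0
eef_pos: [0.4731, -0.2875, 0.0955]
eef_rot: [3.135, -0.146, 0.018]
contact_force: [-0.3, -0.2, 3.0]
width: -0.003
t 4.0 p [ 0.4731 -0.2875  0.0955] toolx [ 0.996 -0.093  0.012] tooly [-0.093 -0.996  0.003] z [ 0.011 -0.004 -1.   ] F [-0.28 -0.17  3.04] T [0.065 0.259 0.011] w -0.003 q [ 0.44  0.59 -0.01  1.91  0.    0.63 -1.23]
t 4.05 p [ 0.4731 -0.2875  0.0955] toolx [ 0.996 -0.093  0.012] tooly [-0.093 -0.996  0.003] z [ 0.011 -0.004 -1.   ] F [-0.67  0.19  1.9 ] T [ 0.112  0.279 -0.022] w 0.0 q [ 0.44  0.59 -0.01  1.91  0.    0.63 -1.23]
```

View pics/w4.png

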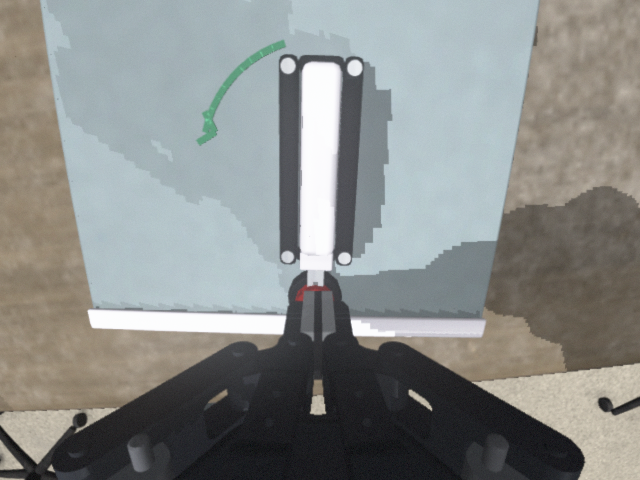

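The handle has popped: the bar now spans rows 62 to 255 and looks larger. I'll lift off and measure its centre.

```bash
python3 -m creep '[0,0,-0.2,0,0,0, 0,0,-0.5,0,0,0, 0,0,-1,0,0,0, 0,0,-1,0,0,0, 0,0,0,0,-0.1,0]' 0.6;python3 - <<'E'
from h import *
s,Rm=st(); c=cam("wrist","w5"); t=cam("top","t5")
for n,c in(("w",c),("t",t)):
    f=c["frame"]; m=(f.min(2)>215).astype(np.uint8)
    k,l,sx,ce=cv2.connectedComponentsWithStats(m)
    for i in range(1,k):
        if sx[i][4]>100:
            cn,_=cv2.findContours((l==i).astype(np.uint8),0,2); rr=cv2.minAreaRect(cn[0]); 
            bx=cv2.boxPoints(rr)
            print(n,ce[i].round(1),sx[i][4],np.round(rr[1],1),onz(c,rr[0],.1247).round(4),"len",[round(float(np.linalg.norm(onz(c,bx[j],.1247)-onz(c,bx[j+1],.1247))),4) for j in(0,1)])
E
```

```text
clock: 4.55
eef_pos: [0.4722, -0.2872, 0.1678]
eef_rot: [3.136, -0.146, 0.004]
contact_force: [0.4, 0.0, -0.1]
width: 0.6
t 4.55 p [ 0.4722 -0.2872  0.1678] toolx [ 0.996 -0.093  0.003] tooly [-0.093 -0.996  0.002] z [ 0.003 -0.003 -1.   ] F [ 0.39  0.01 -0.06] T [-0.043 -0.02   0.032] w 0.6 q [ 0.44  0.48  0.    1.86  0.    0.8  -1.23]
w [298.5  12.5] 7316 [357.3  23.6] [ 0.6087 -0.2898  0.1247] len [0.0106, 0.1762]
w [317.8 155.2] 2744 [ 21.6 145. ] [ 0.5362 -0.2932  0.1247] len [0.0784, 0.0112]
w [258.2 270. ] 2924 [244.4  14. ] [ 0.4747 -0.2593  0.1247] len [0.0094, 0.1487]
w [164. 473.] 310 [10.8 40.3] [ 0.3057 -0.1471  0.1247] len [0.0337, 0.0127]
t [ 7.9 20.2] 538 [13.9 58.3] [0.8147 0.3358 0.1247] len [0.1072, 0.0333]
t [13.1 33.9] 340 [ 5.1 78.5] [0.7952 0.3104 0.1247] len [0.1403, 0.0118]
t [96.4 95.1] 4033 [ 81.3 210.6] [0.7095 0.1185 0.1247] len [0.3311, 0.1516]
t [35.6 18.7] 166 [ 9.2 23.1] [0.8313 0.2821 0.1247] len [0.0422, 0.0198]
t [148.7  69.8] 758 [41.4 23. ] [0.7705 0.0506 0.1247] len [0.0393, 0.067]
t [115.7 210.3] 5168 [124.9 211.7] [0.633  0.0593 0.1247] len [0.3331, 0.211]
t [415.2  88.2] 1202 [36. 40.] [ 0.8188 -0.3409  0.1247] len [0.06, 0.0593]
t [161.6 156.9] 419 [ 16.8 115.2] [ 6.593e-01 -6.000e-04  1.247e-01] len [0.1746, 0.0265]
t [486.6 136.5] 195 [20.5 10.7] [ 0.7668 -0.4556  0.1247] len [0.0163, 0.0316]
t [147.1 161.5] 106 [17.9 29.4] [0.6285 0.0067 0.1247] len [0.0424, 0.0279]
t [ 81.2 195.1] 217 [90.6 26.8] [0.5742 0.0885 0.1247] len [0.0405, 0.1438]
t [415.2 203.4] 119 [11. 12.] [ 0.6449 -0.3703  0.1247] len [0.0168, 0.0158]
```

View pics/w5.png

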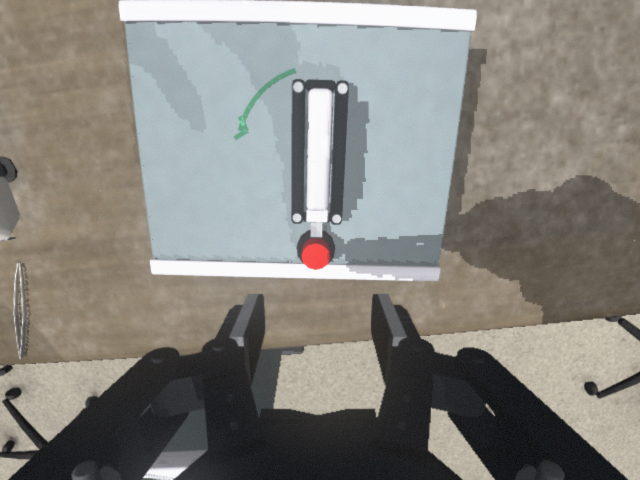

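View pics/t5.png

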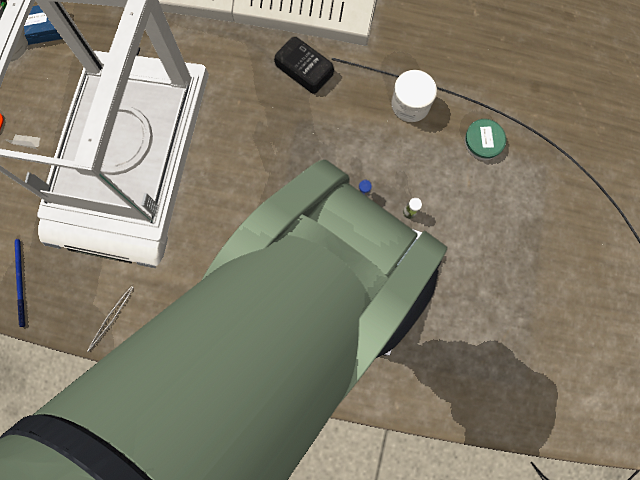

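```bash
python3 - <<'E'
from h import *
st()
c=cam("wrist"); f=c["frame"][60:280,240:400]; cv2.imwrite("pics/w6c.png",cv2.resize(f[:,:,::-1],None,fx=3.5,fy=2.7*1.0))
for z in(.0915,.1247): print(z,[onz(c,u,z).round(4) for u in [(320,87),(319,210),(318,221),(297,87),(342,88),(296,217),(336,218)]])
E
```

```text
t 4.65 p [ 0.4716 -0.2865  0.1652] toolx [ 0.996 -0.092  0.   ] tooly [-0.092 -0.996  0.001] z [-0.    -0.001 -1.   ] F [0.2  0.58 0.62] T [ 0.03  -0.027  0.005] w 0.597 q [ 0.44  0.49  0.    1.86  0.    0.79 -1.23]
0.0915 [array([ 0.5767, -0.2975,  0.0915]), array([ 0.5014, -0.29  ,  0.0915]), array([ 0.4939, -0.2886,  0.0915]), array([ 0.578 , -0.2838,  0.0915]), array([ 0.5749, -0.3107,  0.0915]), array([ 0.498 , -0.2742,  0.0915]), array([ 0.4948, -0.3009,  0.0915])]
0.1247 [array([ 0.5727, -0.2969,  0.1247]), array([ 0.509 , -0.2905,  0.1247]), array([ 0.5027, -0.2894,  0.1247]), array([ 0.5738, -0.2853,  0.1247]), array([ 0.5712, -0.308 ,  0.1247]), array([ 0.5062, -0.2771,  0.1247]), array([ 0.5035, -0.2997,  0.1247])]
```

View pics/w6c.png

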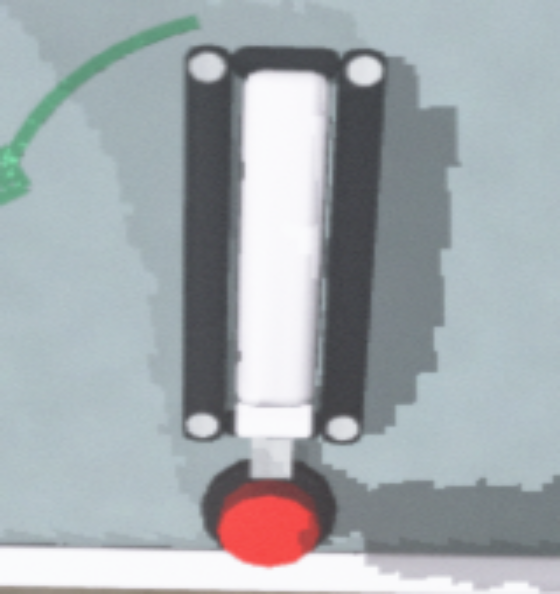

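```bash
python3 - <<'E'
from h import *
a=[cv2.imread(f"pics/{n}.png")[40:300,260:380] for n in("w3","w4","w5")]
cv2.imwrite("pics/cmp.png",cv2.resize(np.hstack(a),None,fx=2.2,fy=2.2,interpolation=2))
c=cam("scene","s6"); cv2.imwrite("pics/s6c.png",cv2.resize(c["frame"][180:380,230:460,::-1],None,fx=3,fy=3))
E
```

```text
(no output)
```

View pics/cmp.png

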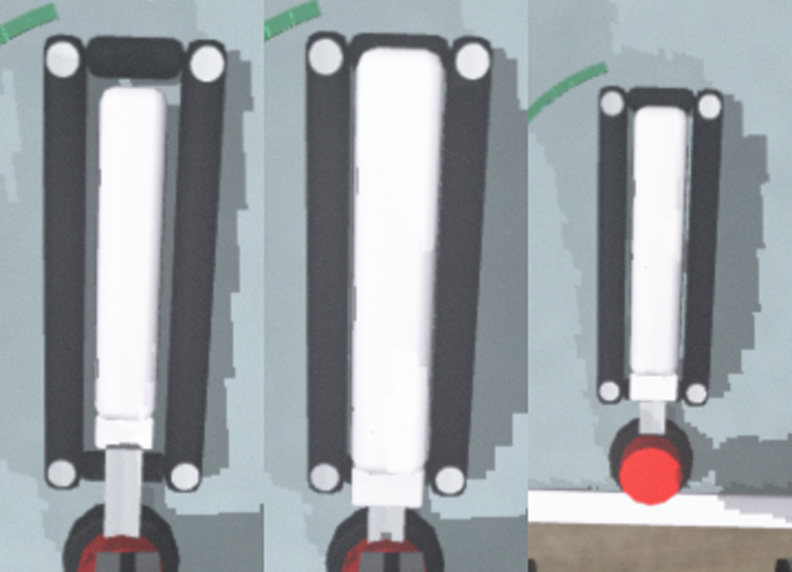

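View pics/s6c.png

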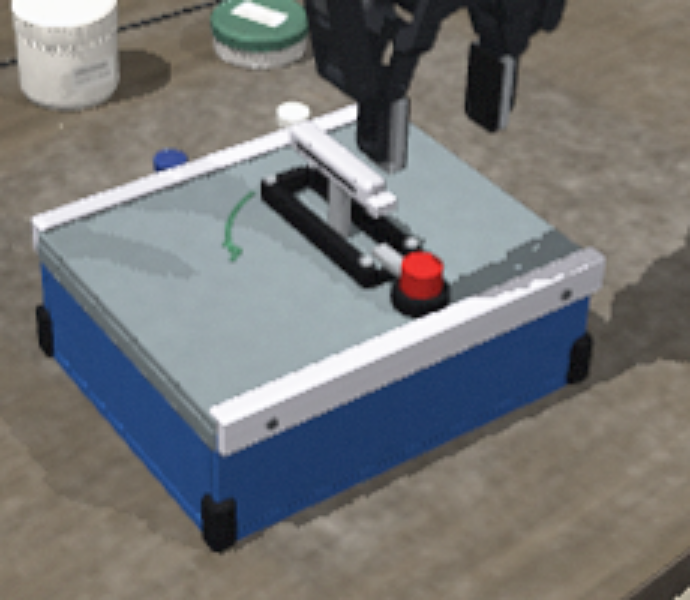

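The scene view shows the T-handle standing clear of the bezel. I'll move above it at the same height.

```bash
python3 -m creep '[0.8,0.02,0,0,0,0.14, 0.8,0.02,0,0,0,0.14, 0.8,0.02,0,0,0,0, 0.26,0.02,0,0,0,0, 0,0,0,0,0,0]' 0.6;python3 - <<'E'
from h import *
s,Rm=st(); c=cam("wrist","w7");s,Rm=st()
C=np.array([.5375,-.2945,.105]); print(Rm.T@(C-s["eef_pos"])/.025)
E
```

```text
clock: 5.25
eef_pos: [0.5364, -0.2947, 0.1597]
eef_rot: [-3.134, 0.186, 0.013]
contact_force: [-0.6, 0.8, -0.2]
width: 0.599
t 5.25 p [ 0.5364 -0.2947  0.1597] toolx [ 0.993 -0.118 -0.008] tooly [-0.118 -0.993 -0.001] z [-0.008  0.002 -1.   ] F [-0.57  0.77 -0.2 ] T [-0.026  0.076 -0.024] w 0.599 q [ 0.4   0.59  0.01  1.7  -0.01  0.87 -1.28]
t 5.3 p [ 0.5359 -0.2946  0.1597] toolx [ 0.993 -0.118 -0.008] tooly [-0.118 -0.993 -0.002] z [-0.008  0.002 -1.   ] F [-0.48 -0.2  -0.19] T [ 0.049 -0.038  0.002] w 0.602 q [ 0.4   0.59  0.01  1.7  -0.01  0.87 -1.28]
[ 0.08123946 -0.00752725  2.18585737]
```

View pics/w7.png

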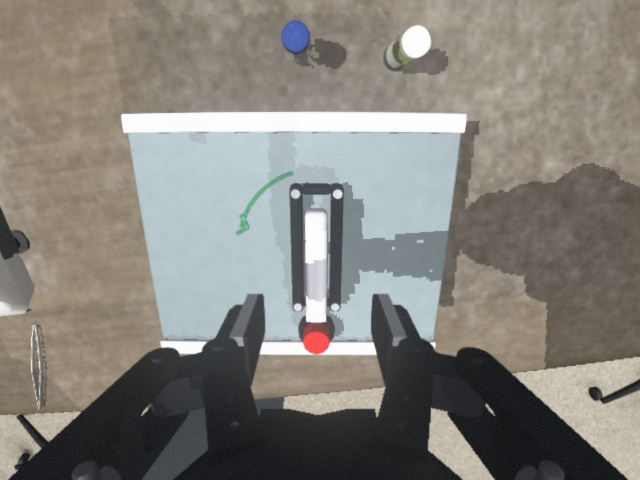

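```bash
python3 -m creep '[0.08,0,0.6,0,0.09,0, 0,0,0.7,0,0,0, 0,0,0.5,0,0,0, 0,0,0.25,0,0,0, 0,0,0,0,0,0]' 0.6;python3 - <<'E'
from h import *
s,Rm=st(); C=np.array([.5375,-.2945,.105]); print(Rm.T@(C-s["eef_pos"])/.025)
E
```

```text
clock: 5.8
eef_pos: [0.534, -0.2951, 0.1065]
eef_rot: [-3.134, 0.188, 0.003]
contact_force: [0.3, -0.3, -0.5]
width: 0.601
t 5.8 p [ 0.534  -0.2951  0.1065] toolx [ 0.993 -0.12  -0.002] tooly [-0.12  -0.993 -0.001] z [-0.002  0.002 -1.   ] F [ 0.28 -0.26 -0.5 ] T [-0.032 -0.034 -0.02 ] w 0.601 q [ 0.41  0.65  0.    1.74 -0.01  0.75 -1.28]
[ 0.13838707 -0.0388413   0.06064365]
```

```bash
python3 -m creep '[0.14,0,0,0,0,0, 0,0,0,0,0,0, 0,0,0,0,0,0, 0,0,0,0,0,0, 0,0,0,0,0,0]' 0 25;python3 - <<'E'
from h import *
s,Rm=st(); c=cam("wrist","w8")
for i in range(4):
    c=cam("scene"); s,R_=st()
cv2.imwrite("pics/s8c.png",cv2.resize(c["frame"][180:380,230:460,::-1],None,fx=3,fy=3))
E
```

```text
clock: 6.3
eef_pos: [0.5379, -0.2956, 0.1079]
eef_rot: [-3.135, 0.188, 0.002]
contact_force: [0.8, -0.3, -5.4]
width: 0.141
t 6.3 p [ 0.5379 -0.2956  0.1079] toolx [ 0.993 -0.12  -0.001] tooly [-0.12  -0.993 -0.001] z [-0.001  0.001 -1.   ] F [ 0.8 -0.3 -5.4] T [-0.07  -0.214 -0.045] w 0.141 q [ 0.4   0.65  0.    1.73 -0.01  0.76 -1.28]
t 6.4 p [ 0.5379 -0.2956  0.1079] toolx [ 0.993 -0.12  -0.001] tooly [-0.12  -0.993 -0.001] z [-0.001  0.001 -1.   ] F [-0.17  1.22 -4.24] T [ 0.04  -0.086 -0.054] w 0.147 q [ 0.4   0.65  0.    1.73 -0.01  0.76 -1.28]
t 6.45 p [ 0.5379 -0.2956  0.1079] toolx [ 0.993 -0.12  -0.001] tooly [-0.12  -0.993 -0.001] z [-0.001  0.001 -1.   ] F [ 0.26  0.45 -3.79] T [-0.009 -0.082 -0.003] w 0.14 q [ 0.4   0.65  0.    1.73 -0.01  0.76 -1.28]
t 6.5 p [ 0.5379 -0.2955  0.1079] toolx [ 0.993 -0.12  -0.001] tooly [-0.12  -0.993 -0.001] z [-0.001  0.001 -1.   ] F [ 0.29  0.02 -4.13] T [ 0.027 -0.108 -0.019] w 0.144 q [ 0.4   0.65  0.    1.73 -0.01  0.76 -1.28]
t 6.55 p [ 0.5379 -0.2955  0.1079] toolx [ 0.993 -0.12  -0.001] tooly [-0.12  -0.993 -0.001] z [-0.001  0.001 -1.   ] F [-1.01 -0.19 -5.57] T [ 0.066 -0.051  0.013] w 0.145 q [ 0.4   0.65  0.    1.73 -0.01  0.76 -1.28]
```

View pics/w8.png

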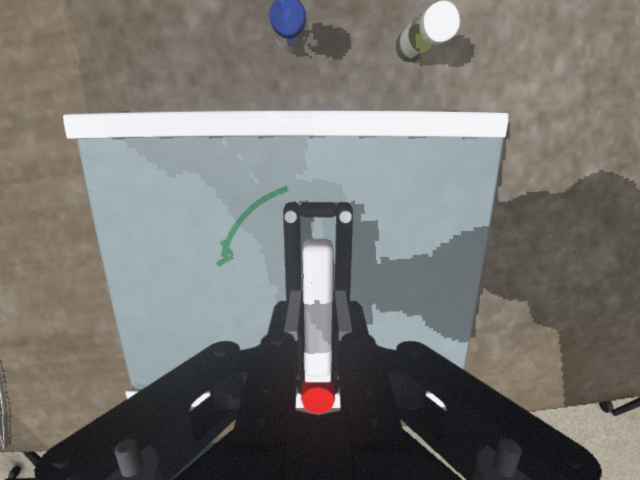

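View pics/s8c.png

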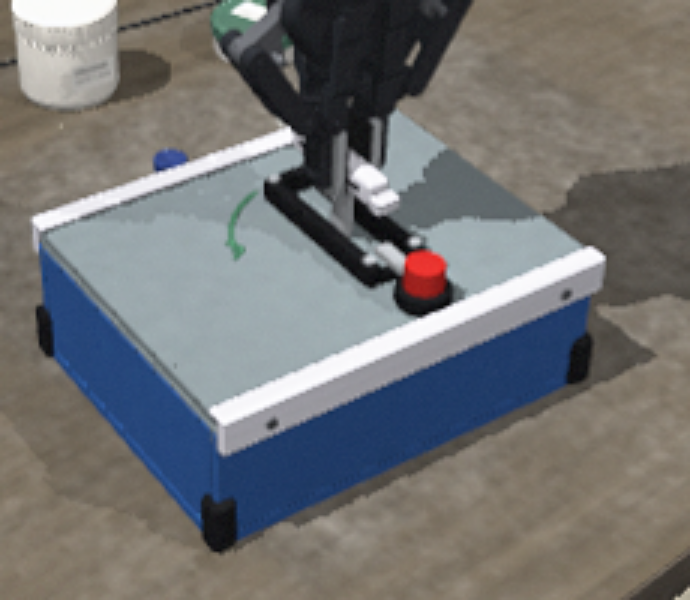

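```bash
cat > y.py <<'E'
from h import *
yaw0=-6.9
T=[];F=[]
for i in range(3):
    s=r.observe();T.append(s["torque"]);F.append(s["contact_force"]); r.read_camera("scene")
Rm=R.from_rotvec(s["eef_rot"]).as_matrix()
print("yaw turned deg",round(np.degrees(np.arctan2(Rm[1,0],Rm[0,0]))-yaw0,2),"p",s["eef_pos"].round(4),"z",Rm[:,2].round(3),"T",np.mean(T,0).round(3),"F",np.mean(F,0).round(2),"w",round(s["width"],3),"t",s["clock"],"q7",s["joint_pos"][6].round(2))
print("Tz raw",np.array(T)[:,2].round(3))
E
python3 -m creep '[0,0,0,0,0,-0.8, 0,0,0,0,0,-0.8, 0,0,0,0,0,-0.8, 0,0,0,0,0,-0.8, 0,0,0,0,0,-0.8]';python3 y.py
```

```text
clock: 7.05
eef_pos: [0.5379, -0.2957, 0.1079]
eef_rot: [-3.118, -0.376, 0.002]
contact_force: [1.3, -0.1, -4.6]
width: 0.146
yaw turned deg 20.57 p [ 0.5379 -0.2957  0.1079] z [-0.001  0.001 -1.   ] T [ 0.105 -0.153  0.021] F [ 0.6   0.43 -4.42] w 0.142 t 7.15 q7 -0.99
Tz raw [-0.125  0.059  0.13 ]
```

```bash
sed -i 's/range(3)/range(4)/' y.py
python3 -m creep '[0,0,0,0,0,-0.14, 0,0,0,0,0,-0.14, 0,0,0,0,0,-0.14, 0,0,0,0,0,-0.14, 0,0,0,0,0,-0.14]';python3 y.py
python3 -m creep '[0,0,0,0,0,-0.1, 0,0,0,0,0,-0.1, 0,0,0,0,0,-0.1, 0,0,0,0,0,-0.1, 0,0,0,0,0,-0.1]';python3 y.py
```

```text
clock: 7.7
eef_pos: [0.5379, -0.2957, 0.1079]
eef_rot: [-3.106, -0.464, 0.002]
contact_force: [-0.1, -0.7, -4.1]
width: 0.141
yaw turned deg 23.83 p [ 0.5379 -0.2958  0.1079] z [-0.001  0.001 -1.   ] T [ 0.004 -0.081 -0.082] F [ 0.54 -0.33 -4.34] w 0.146 t 7.85 q7 -0.95
Tz raw [-0.12  -0.065 -0.076 -0.068]
clock: 8.4
eef_pos: [0.5379, -0.2957, 0.1079]
eef_rot: [-3.095, -0.534, 0.002]
contact_force: [0.3, 0.2, -4.7]
width: 0.144
yaw turned deg 26.46 p [ 0.5379 -0.2957  0.1079] z [-0.001  0.001 -1.   ] T [ 0.017 -0.105 -0.086] F [ 0.73 -0.12 -4.51] w 0.142 t 8.55 q7 -0.91
Tz raw [-0.112 -0.125 -0.069 -0.036]
```

```bash

python3 -m creep '[0,0,0,0,0,-0.1, 0,0,0,0,0,-0.1, 0,0,0,0,0,-0.1, 0,0,0,0,0,-0.1, 0,0,0,0,0,-0.1]' >/dev/null;python3 y.py
```

```text
yaw turned deg 29.09 p [ 0.5379 -0.2958  0.1079] z [-0.001  0.001 -1.   ] T [ 0.018 -0.128 -0.091] F [ 0.93  0.11 -4.5 ] w 0.139 t 9.25 q7 -0.87
Tz raw [-0.146 -0.085 -0.101 -0.03 ]
```

```bash

python3 -m creep '[0,0,0,0,0,-0.1, 0,0,0,0,0,-0.1, 0,0,0,0,0,-0.1, 0,0,0,0,0,-0.1, 0,0,0,0,0,-0.1]' >/dev/null;python3 y.py
```

```text
yaw turned deg 31.74 p [ 0.5379 -0.2958  0.1079] z [-0.001  0.001 -1.   ] T [-0.014 -0.151 -0.089] F [ 0.96 -0.17 -4.28] w 0.143 t 9.95 q7 -0.84
Tz raw [-0.12  -0.11  -0.085 -0.039]
```

```bash
echo 'import sys; sys.exit(int(np.mean(T,0)[2]<-0.125))' >> y.py
python3 -m creep '[0,0,0,0,0,-0.1, 0,0,0,0,0,-0.1, 0,0,0,0,0,-0.1, 0,0,0,0,0,-0.1, 0,0,0,0,0,-0.1]' >/dev/null && python3 y.py && 
python3 -m creep '[0,0,0,0,0,-0.1, 0,0,0,0,0,-0.1, 0,0,0,0,0,-0.1, 0,0,0,0,0,-0.1, 0,0,0,0,0,-0.1]' >/dev/null && python3 y.py &&
python3 -m creep '[0,0,0,0,0,-0.1, 0,0,0,0,0,-0.1, 0,0,0,0,0,-0.1, 0,0,0,0,0,-0.1, 0,0,0,0,0,-0.1]' >/dev/null && python3 y.py
```

```text
yaw turned deg 34.38 p [ 0.5379 -0.2958  0.1079] z [-0.001  0.001 -1.   ] T [ 0.001 -0.147 -0.075] F [ 0.44 -0.2  -4.36] w 0.147 t 10.65 q7 -0.8
Tz raw [-0.121 -0.031 -0.09  -0.057]
yaw turned deg 37.02 p [ 0.5379 -0.2958  0.1079] z [-0.001  0.001 -1.   ] T [-0.021 -0.158 -0.118] F [ 0.49  0.12 -4.33] w 0.145 t 11.35 q7 -0.76
Tz raw [-0.155 -0.101 -0.115 -0.102]
yaw turned deg 39.66 p [ 0.538  -0.2958  0.1079] z [-0.001  0.001 -1.   ] T [-0.009 -0.173 -0.061] F [ 0.71 -0.14 -4.4 ] w 0.144 t 12.05 q7 -0.72
Tz raw [-0.103 -0.062 -0.068 -0.01 ]
```

```bash

python3 -m creep '[0,0,0,0,0,-0.1, 0,0,0,0,0,-0.1, 0,0,0,0,0,-0.1, 0,0,0,0,0,-0.1, 0,0,0,0,0,-0.1]' >/dev/null && python3 y.py && 
python3 -m creep '[0,0,0,0,0,-0.1, 0,0,0,0,0,-0.1, 0,0,0,0,0,-0.1, 0,0,0,0,0,-0.1, 0,0,0,0,0,-0.1]' >/dev/null && python3 y.py &&
python3 -m creep '[0,0,0,0,0,-0.1, 0,0,0,0,0,-0.1, 0,0,0,0,0,-0.1, 0,0,0,0,0,-0.1, 0,0,0,0,0,-0.1]' >/dev/null && python3 y.py
```

```text
yaw turned deg 42.31 p [ 0.5379 -0.2958  0.1079] z [-0.001  0.    -1.   ] T [-0.02  -0.173 -0.102] F [ 0.61 -0.1  -4.73] w 0.144 t 12.75 q7 -0.69
Tz raw [-0.134 -0.117 -0.078 -0.078]
yaw turned deg 44.95 p [ 0.538  -0.2959  0.1079] z [-0.001  0.    -1.   ] T [-0.031 -0.2   -0.07 ] F [ 1.42 -0.06 -4.93] w 0.143 t 13.45 q7 -0.65
Tz raw [-0.111 -0.075 -0.042 -0.054]
yaw turned deg 47.59 p [ 0.538  -0.2959  0.1079] z [-0.001  0.    -1.   ] T [-0.079 -0.226 -0.084] F [ 0.8  -0.22 -5.05] w 0.145 t 14.15 q7 -0.61
Tz raw [-0.094 -0.105 -0.069 -0.068]
```

```bash

python3 -m creep '[0,0,0,0,0,-0.1, 0,0,0,0,0,-0.1, 0,0,0,0,0,-0.1, 0,0,0,0,0,-0.1, 0,0,0,0,0,-0.1]' >/dev/null && python3 y.py && 
python3 -m creep '[0,0,0,0,0,-0.1, 0,0,0,0,0,-0.1, 0,0,0,0,0,-0.1, 0,0,0,0,0,-0.1, 0,0,0,0,0,-0.1]' >/dev/null && python3 y.py &&
python3 -m creep '[0,0,0,0,0,-0.1, 0,0,0,0,0,-0.1, 0,0,0,0,0,-0.1, 0,0,0,0,0,-0.1, 0,0,0,0,0,-0.1]' >/dev/null && python3 y.py
```

```text
yaw turned deg 50.23 p [ 0.538  -0.2959  0.1079] z [-0.001  0.    -1.   ] T [-0.056 -0.23  -0.088] F [ 1.38 -0.15 -4.73] w 0.142 t 14.85 q7 -0.57
Tz raw [-0.108 -0.054 -0.083 -0.107]
yaw turned deg 52.88 p [ 0.538  -0.2959  0.1079] z [-0.001  0.    -1.   ] T [-0.105 -0.24  -0.089] F [ 1.23 -0.26 -4.63] w 0.143 t 15.55 q7 -0.54
Tz raw [-0.138 -0.054 -0.088 -0.075]
yaw turned deg 55.52 p [ 0.538  -0.2959  0.1079] z [-0.001  0.    -1.   ] T [-0.09  -0.277 -0.068] F [ 1.14 -0.44 -5.12] w 0.15 t 16.25 q7 -0.5
Tz raw [-0.08  -0.102 -0.062 -0.028]
```

```bash

python3 -m creep '[0,0,0,0,0,-0.1, 0,0,0,0,0,-0.1, 0,0,0,0,0,-0.1, 0,0,0,0,0,-0.1, 0,0,0,0,0,-0.1]' >/dev/null && python3 y.py && 
python3 -m creep '[0,0,0,0,0,-0.1, 0,0,0,0,0,-0.1, 0,0,0,0,0,-0.1, 0,0,0,0,0,-0.1, 0,0,0,0,0,-0.1]' >/dev/null && python3 y.py &&
python3 -m creep '[0,0,0,0,0,-0.1, 0,0,0,0,0,-0.1, 0,0,0,0,0,-0.1, 0,0,0,0,0,-0.1, 0,0,0,0,0,-0.1]' >/dev/null && python3 y.py
```

```text
yaw turned deg 58.16 p [ 0.538  -0.296   0.1079] z [-0.001 -0.    -1.   ] T [-0.07  -0.296 -0.078] F [ 1.76 -0.02 -4.49] w 0.143 t 16.95 q7 -0.46
Tz raw [-0.116 -0.092 -0.007 -0.097]
yaw turned deg 60.81 p [ 0.538  -0.296   0.1079] z [-0.001 -0.    -1.   ] T [-0.073 -0.293 -0.039] F [ 1.28 -0.41 -4.84] w 0.142 t 17.65 q7 -0.42
Tz raw [-0.039 -0.037 -0.026 -0.053]
yaw turned deg 63.45 p [ 0.538  -0.296   0.1079] z [-0.001 -0.    -1.   ] T [-0.107 -0.351 -0.043] F [ 1.34 -0.73 -5.18] w 0.142 t 18.35 q7 -0.39
Tz raw [-0.072  0.002 -0.084 -0.02 ]
```

```bash
python3 -c "
from h import *
cam('wrist','w9')"
python3 -m creep '[0,0,0,0,0,-0.1, 0,0,0,0,0,-0.1, 0,0,0,0,0,-0.1, 0,0,0,0,0,-0.1, 0,0,0,0,0,-0.1]' >/dev/null && python3 y.py
```

```text
yaw turned deg 66.09 p [ 0.5381 -0.296   0.1079] z [-0.001 -0.    -1.   ] T [-0.093 -0.344 -0.089] F [ 1.29 -0.73 -5.17] w 0.145 t 19.1 q7 -0.35
Tz raw [-0.099 -0.134 -0.056 -0.066]
```

View pics/w9.png

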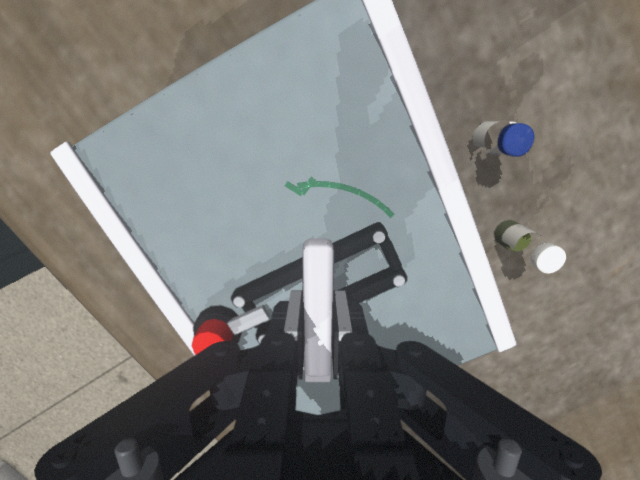

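The wrist view shows the bar turned with the gripper, from (318,245) to (318,380), and the vials untouched. Continuing to turn.

```bash

python3 -m creep '[0,0,0,0,0,-0.1, 0,0,0,0,0,-0.1, 0,0,0,0,0,-0.1, 0,0,0,0,0,-0.1, 0,0,0,0,0,-0.1]' >/dev/null && python3 y.py && 
python3 -m creep '[0,0,0,0,0,-0.1, 0,0,0,0,0,-0.1, 0,0,0,0,0,-0.1, 0,0,0,0,0,-0.1, 0,0,0,0,0,-0.1]' >/dev/null && python3 y.py
```

```text
yaw turned deg 68.74 p [ 0.5381 -0.296   0.1079] z [-0.001 -0.    -1.   ] T [-0.07  -0.363 -0.077] F [ 1.79 -0.06 -5.18] w 0.146 t 19.8 q7 -0.31
Tz raw [-0.087 -0.1   -0.033 -0.091]
yaw turned deg 71.38 p [ 0.5381 -0.296   0.1079] z [-0.001 -0.    -1.   ] T [-0.113 -0.386 -0.054] F [ 1.96 -0.57 -5.41] w 0.143 t 20.5 q7 -0.27
Tz raw [-0.086 -0.046 -0.045 -0.038]
```

```bash

python3 -m creep '[0,0,0,0,0,-0.1, 0,0,0,0,0,-0.1, 0,0,0,0,0,-0.1, 0,0,0,0,0,-0.1, 0,0,0,0,0,-0.1]' >/dev/null && python3 y.py && 
python3 -m creep '[0,0,0,0,0,-0.1, 0,0,0,0,0,-0.1, 0,0,0,0,0,-0.1, 0,0,0,0,0,-0.1, 0,0,0,0,0,-0.1]' >/dev/null && python3 y.py
```

```text
yaw turned deg 74.02 p [ 0.5381 -0.296   0.1079] z [-0.001 -0.001 -1.   ] T [-0.123 -0.385 -0.046] F [ 1.38 -0.37 -5.55] w 0.146 t 21.2 q7 -0.24
Tz raw [-0.053 -0.092 -0.005 -0.033]
yaw turned deg 76.67 p [ 0.5382 -0.296   0.1079] z [-0.001 -0.001 -1.   ] T [-0.129 -0.406 -0.08 ] F [ 1.81 -0.37 -5.68] w 0.146 t 21.9 q7 -0.2
Tz raw [-0.157 -0.062 -0.052 -0.05 ]
```

```bash

python3 -m creep '[0,0,0,0,0,-0.1, 0,0,0,0,0,-0.1, 0,0,0,0,0,-0.1, 0,0,0,0,0,-0.1, 0,0,0,0,0,-0.1]' >/dev/null && python3 y.py
```

```text
yaw turned deg 79.3 p [ 0.5382 -0.296   0.1079] z [-0.001 -0.001 -1.   ] T [-0.114 -0.464 -0.172] F [ 1.95 -0.7  -5.85] w 0.14 t 22.6 q7 -0.16
Tz raw [-0.18  -0.213 -0.146 -0.148]
```

```bash

python3 -m creep '[0,0,0,0,0,-0.05, 0,0,0,0,0,-0.05, 0,0,0,0,0,-0.05, 0,0,0,0,0,0, 0,0,0,0,0,0]' >/dev/null ; python3 y.py
```

```text
yaw turned deg 80.09 p [ 0.5382 -0.296   0.1079] z [-0.001 -0.001 -1.   ] T [-0.146 -0.454 -0.21 ] F [ 2.3  -0.44 -6.35] w 0.141 t 23.3 q7 -0.15
Tz raw [-0.212 -0.197 -0.223 -0.206]
```

```bash

python3 -m creep '[-0.1,0.018,0,0,0,0, -0.1,0.018,0,0,0,0, -0.15,0.027,0,0,0,0, -0.15,0.027,0,0,0,0, -0.15,0.027,0,0,0,0]' ; python3 y.py
```

```text
clock: 23.85
eef_pos: [0.5363, -0.3122, 0.1079]
eef_rot: [-2.52, -1.873, 0.001]
contact_force: [2.3, 2.1, -3.7]
width: 0.142
yaw turned deg 80.12 p [ 0.5362 -0.3128  0.1079] z [-0.001  0.    -1.   ] T [-0.09  -0.419 -0.184] F [ 1.93 -0.17 -4.54] w 0.146 t 24.0 q7 -0.12
Tz raw [-0.226 -0.17  -0.19  -0.152]
```

```bash

python3 -m creep '[-0.41,0.073,0,0,0,0, -0.41,0.073,0,0,0,0, -0.41,0.073,0,0,0,0, -0.41,0.073,0,0,0,0, -0.3,0.053,0,0,0,0]' ; python3 y.py
```

```text
clock: 24.55
eef_pos: [0.53, -0.3635, 0.1079]
eef_rot: [-2.518, -1.874, 0.001]
contact_force: [1.4, 3.3, -2.5]
width: 0.142
yaw turned deg 80.2 p [ 0.5301 -0.3634  0.1079] z [-0.002  0.001 -1.   ] T [-0.14  -0.369 -0.166] F [ 1.66 -0.24 -3.37] w 0.141 t 24.7 q7 -0.03
Tz raw [-0.162 -0.157 -0.202 -0.14 ]
```

```bash

python3 -m creep '[-0.15,0.027,0,0,0,0, -0.15,0.027,0,0,0,0, -0.15,0.027,0,0,0,0, -0.15,0.027,0,0,0,0, -0.1,0.018,0,0,0,0]' ; python3 y.py
python3 -m creep '[-0.05,0.009,0,0,0,0, -0.05,0.009,0,0,0,0, -0.04,0.007,0,0,0,0, -0.03,0.005,0,0,0,0, 0,0,0,0,0,0]' ; python3 y.py
```

```text
clock: 25.25
eef_pos: [0.5282, -0.3792, 0.1079]
eef_rot: [-2.514, -1.876, 0.001]
contact_force: [-0.0, 1.9, -1.4]
width: 0.147
yaw turned deg 80.36 p [ 0.5282 -0.3795  0.1079] z [-0.003  0.003 -1.   ] T [-0.064 -0.012 -0.209] F [ 0.29  0.37 -2.12] w 0.147 t 25.4 q7 -0.0
Tz raw [-0.189 -0.231 -0.173 -0.242]
clock: 25.95
eef_pos: [0.5278, -0.383, 0.1079]
eef_rot: [-2.513, -1.877, 0.001]
contact_force: [-0.0, 0.8, -2.4]
width: 0.148
yaw turned deg 80.4 p [ 0.5277 -0.3831  0.1079] z [-0.004  0.003 -1.   ] T [ 0.18   0.059 -0.229] F [-0.16  1.15 -2.39] w 0.144 t 26.1 q7 0.0
Tz raw [-0.22  -0.253 -0.201 -0.244]
```

```bash

python3 -m creep '[-0.04,0.007,0,0,0,0.05, -0.04,0.007,0,0,0,0, -0.04,0.007,0,0,0,0, 0,0,0,0,0,0, 0,0,0,0,0,0]' ; python3 y.py
```

```text
clock: 26.65
eef_pos: [0.5277, -0.3838, 0.1079]
eef_rot: [-2.514, -1.871, -0.001]
contact_force: [-1.4, 1.5, -1.4]
width: 0.143
yaw turned deg 80.21 p [ 0.5277 -0.3838  0.1079] z [-0.004  0.007 -1.   ] T [ 0.364  0.13  -0.172] F [-0.98  2.14 -1.38] w 0.14 t 26.8 q7 0.0
Tz raw [-0.147 -0.114 -0.202 -0.224]
```

```bash

python3 -m creep '[-0.08,0.014,0,0,0,0, -0.1,0.018,0,0,0,0, -0.1,0.018,0,0,0,0, 0,0,0,0,0,0, 0,0,0,0,0,0]' ; python3 y.py; python3 -c "
from h import *
cam('wrist','w10'); c=cam('scene');cv2.imwrite('pics/s10.png',cv2.resize(c['frame'][160:400,200:500,::-1],None,fx=2.5,fy=2.5))"
```

```text
clock: 27.35
eef_pos: [0.5278, -0.3837, 0.1074]
eef_rot: [-2.502, -1.871, -0.007]
contact_force: [-1.4, 1.5, 2.2]
width: 0.139
yaw turned deg 80.45 p [ 0.5278 -0.3838  0.1074] z [-0.006  0.016 -1.   ] T [ 0.405  0.441 -0.212] F [-1.92  2.72  2.06] w 0.144 t 27.5 q7 0.02
Tz raw [-0.171 -0.278 -0.195 -0.204]
```

View pics/s10.png

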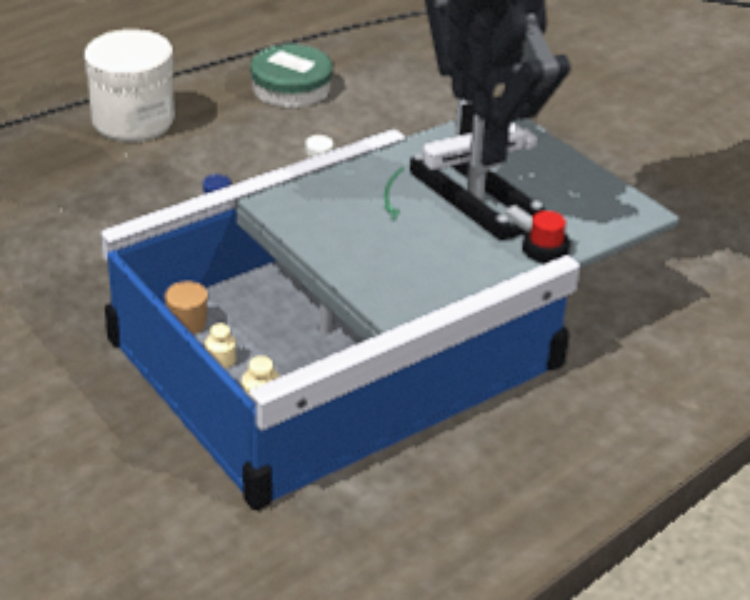

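View pics/w10.png

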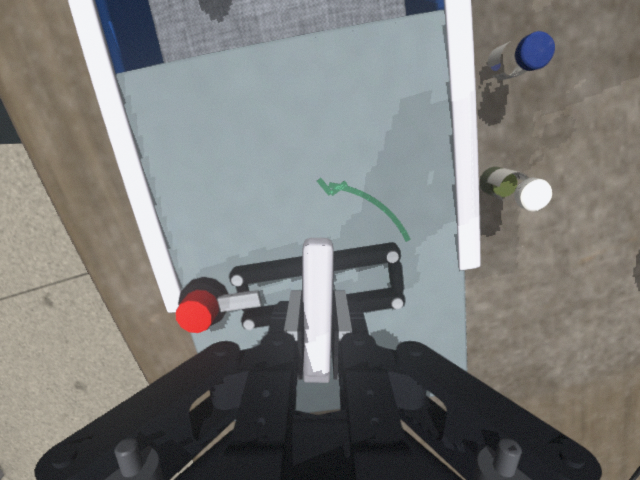

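```bash

python3 -m creep '[0,0,0,0,0.1,0.03, 0,0,0,0,0.08,0, 0,0,0,0,0,0, -0.06,0.01,0,0,0,0, -0.1,0.018,0,0,0,0]' ; python3 y.py
```

```text
clock: 28.15
eef_pos: [0.5277, -0.3844, 0.1068]
eef_rot: [-2.492, -1.86, -0.032]
contact_force: [-1.5, 18.1, 1.8]
width: 0.141
yaw turned deg 80.39 p [ 0.5277 -0.3842  0.1067] z [-0.003  0.038 -0.999] T [ 3.141  0.458 -0.142] F [-2.05 15.75  2.09] w 0.144 t 28.3 q7 0.04
Tz raw [-0.165 -0.161 -0.137 -0.106]
```

Force along the slide rose to 18 N with no further travel, so the lid is on its end stop. I'll relax the push, level the tool and release.

```bash

python3 -m creep '[0.03,0,0,0,-0.12,0, 0,0,0,0,-0.12,0, 0,0,0,0,-0.1,0, 0,0,0,0,-0.05,0, 0,0,0,0,0,0]' ; python3 y.py
```

```text
clock: 28.85
eef_pos: [0.5278, -0.3835, 0.1066]
eef_rot: [-2.508, -1.874, 0.013]
contact_force: [-2.8, 2.3, 3.7]
width: 0.144
yaw turned deg 80.41 p [ 0.5278 -0.3836  0.1066] z [-0.013  0.004 -1.   ] T [ 0.581  0.442 -0.171] F [-2.84  2.1   3.08] w 0.142 t 29.0 q7 0.0
Tz raw [-0.193 -0.147 -0.154 -0.191]
```

```bash

python3 -m creep '[0,0,0,0,0,0, 0,0,0,0,0,0, 0,0,0,0,0,0, 0,0,0,0,0,0, 0,0,0,0,0,0]' 0.5; python3 y.py
python3 -m creep '[0,0,-0.3,0,0,0, 0,0,-0.6,0,0,0, 0,0,-1,0,0,0, 0,0,-1,0,0,0, 0,0,-1,0,0,0]'; python3 -c "
from h import *
cam('wrist','w11')"
```

```text
clock: 29.55
eef_pos: [0.5284, -0.3846, 0.1066]
eef_rot: [-2.51, -1.874, 0.011]
contact_force: [0.2, 0.1, -0.3]
width: 0.505
yaw turned deg 80.4 p [ 0.5284 -0.3846  0.1066] z [-0.011  0.003 -1.   ] T [-0.022  0.001 -0.017] F [ 0.23 -0.23  0.03] w 0.506 t 29.7 q7 0.0
Tz raw [-0.013 -0.034  0.026 -0.046]
clock: 30.25
eef_pos: [0.5286, -0.3839, 0.2083]
eef_rot: [-2.506, -1.873, 0.013]
contact_force: [0.2, -0.6, 0.2]
width: 0.496
```

View pics/w11.png

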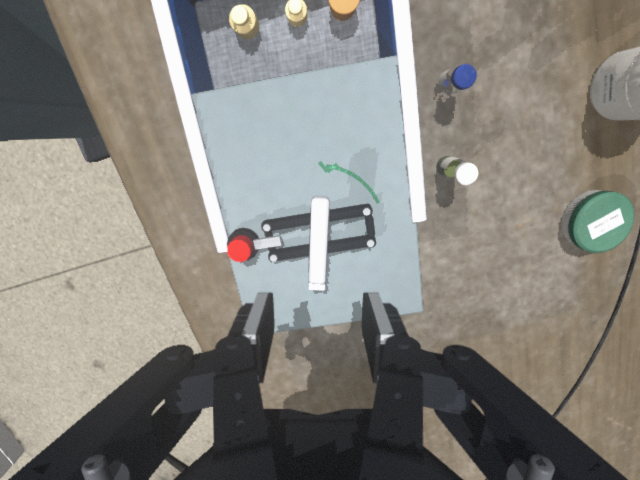

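```bash

python3 -m creep '[-0.8,-0.8,-0.5,0,0,0, -1,-0.8,-0.3,0,0,0, -1,-0.8,0,0,0,0, -1,-0.8,0,0,0,0, -1,-0.8,0,0,0,0]' 
python3 -m creep '[-1,-0.8,0,0,0,0, -1,-0.8,0,0,0,0, -1,-0.8,0,0,0,0, -0.5,-0.5,0,0,0,0, 0,0,0,0,0,0]'; python3 - <<'E'
from h import *
st(); c=cam("top","t12")
a=red(c); print(a); 
for x in a: print(onz(c,x[0],.101))
for uv,z in [((365,185),.052),((414,203),.058)]: pass
cv2.imwrite("pics/t12c.png",cv2.resize(c["frame"][160:400,220:480,::-1],None,fx=2.5,fy=2.5))
E
```

```text
clock: 30.8
eef_pos: [0.402, -0.4711, 0.2432]
eef_rot: [2.508, 1.89, -0.003]
contact_force: [0.8, -0.8, -0.5]
width: 0.502
clock: 31.3
eef_pos: [0.3001, -0.5408, 0.2498]
eef_rot: [2.508, 1.88, -0.006]
contact_force: [0.9, 0.6, -0.5]
width: 0.498
t 31.3 p [ 0.3001 -0.5408  0.2498] toolx [ 0.281  0.96  -0.008] tooly [ 0.96  -0.281  0.003] z [ 0.001 -0.008 -1.   ] F [ 0.89  0.57 -0.45] T [0.038 0.024 0.001] w 0.498 q [ 1.22  0.51 -0.37  1.59  0.21  1.07  0.51]
[(array([392.8, 336.3]), array([386, 329,  15,  15, 176], dtype=int32))]
[ 0.46200576 -0.37662469  0.101     ]
```

View pics/t12c.png

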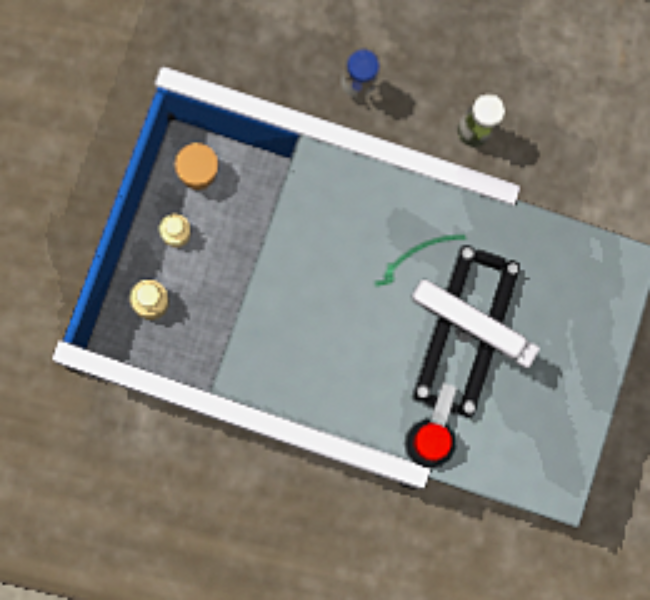

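```bash
python3 -c "
from h import *
st(); r.job_done()"
```

```text
t 31.35 p [ 0.3014 -0.5401  0.2499] toolx [ 0.28   0.96  -0.007] tooly [ 0.96  -0.28   0.004] z [ 0.002 -0.008 -1.   ] F [ 0.53 -0.41  0.06] T [ 0.034 -0.023 -0.016] w 0.498 q [ 1.22  0.51 -0.37  1.59  0.21  1.07  0.51]
the job is handed in; nothing more can be done
```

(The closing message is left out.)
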